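# Slide a sleeve-printing board out to its loading line and hold its tail down

### The job

Pull the locating pin out of the sleeve-printing board and leave it in the shallow steel tray. Then slide the board straight out over the end of its stand, flat between the cleats and never lifted off, until the line scribed across it is level with the end of the stand, and hold its tail down so that it cannot tip while a colleague draws a sleeve over the nose: finish while still holding the board. Leave the other things on the bench alone.

Things in the scene. Friction and masses are not known exactly. Their poses are not given: they have to be found in the camera images.
- stand: Stand screwed to the bench: brown wooden top 160 (x) x 280 (y) mm, 40 thick, on steel channels; top face 90 mm above the bench. Origin: centre of underside, z up. The board slides out over its -y end (y = -140). Two dark cleats along y, 9 high, inner faces 104 apart about x = 0. Pin socket, 13.5 wide, 35 deep, at x = 0, y = +40, with two sprung balls inside.
- board: Loose light plywood board 100 (x) x 380 (y) x 15 mm, about 0.4 kg, round nose at -y, square tail at +y. Origin: centre of underside. Lies between the cleats (2 mm play each side), y along the stand's y, nose first 105 mm past the stand's end. Pin hole 14 wide at y = +95. With the line at the end it tips unless held: its centre of mass is then about 40 mm past; 1 to 3 N down at the batten suffice.
- batten (a point): Middle of the foot of the stop batten, on the board's top face at board y = +155 mm: a dark wooden bar fixed across the board's whole width near its tail, 24 mm thick (y), 28 mm high above the board's top face (which is 105 mm above the bench), its back 23 mm from the tail. It can be gripped across its 24 mm or pushed.
- load_line (a point): Middle of the loading line, on the board's top face at board y = +50 mm (105 mm from the batten's middle, 240 from the nose, 140 from the tail): a thin dark line scribed straight across the board and down both its edges. It has 135 mm to travel.
- pin: Locating pin upright through board and stand. Origin: on its axis under the collar, which rests on the board's top, 105 mm above the bench; z towards the knob. Steel collar 32 mm wide, 3 high, then black knob 26 wide up to 35 mm. Below: steel shank 12 mm thick, 45 long (15 in the board, 30 in the stand). About 70 g. Sprung balls hold it: 8 to 15 N straight up frees it within 5 mm.
- tray: Shallow open steel tray, loose on the bench, 140 (x) x 180 (y) mm, 20 high, walls and floor 3 thick, 0.5 kg. Origin: centre of underside. It stands either left of the stand or to its right nearer the robot; the tape roll has the other place.
- tape: Bystander: roll of tape lying flat, 110 mm across, 25 mm high. Origin: centre of the underside.
- pail: Bystander: white lidded ink pail, 116 mm across, 126 mm high. Origin: centre of the underside.
- jar: Bystander: ink jar with black lid, 72 mm across, 95 mm high, beyond the stand. Origin: centre of the underside.
- squeegee: Bystander: printing squeegee lying flat, about 115 mm by 200 mm, 28 mm high, beyond the stand. Origin: on its underside near the middle.
There are look-alikes about, which are no part of the job. There is more than one size of the pin; the job needs the smallest.

How it is judged (in metres and radians):
On the way, in this order (a step that is already met when the one before it is completed fails the run):
1. the pin is drawn clear out of the board (z of pin in the frame of stand above 0.155 m), for 0.1 s.
2. the pin is in the tray and let go (y of pin in the frame of tray between -0.085 and 0.085 m and x of pin in the frame of tray between -0.065 and 0.065 m and z of pin in the frame of tray below 0.06 m and contact force between the fingers and pin below 0.1 N and linear speed of pin below 0.05 m/s), for 0.2 s.
At the end, for the whole second after the job is handed in: Board still, flat on the stand (4 mm, 0.03 rad), straight (0.06 rad), its line within 6 mm of the stand's -y end; fingers inboard of that end still bear on it (over 1 N), it bears on the stand (over 0.3 N) and on nothing else; the pin is in the tray, let go (y of load_line in the frame of stand between -0.146 and -0.134 m and z of board in the frame of stand between 0.086 and 0.094 m and angle between the y axis of board and the y axis of stand, either way round below 0.06 rad and angle between board's own z axis and vertical below 0.03 rad and contact force between the fingers and board above 1 N and contact force between board and stand above 0.3 N and y of the grasp point in the frame of stand above -0.14 m and linear speed of board below 0.01 m/s and contact force between board and tape below 0.1 N and contact force between board and pail below 0.1 N and contact force between board and jar below 0.1 N and contact force between board and squeegee below 0.1 N and contact force between board and tray below 0.1 N and contact force between each of board, the fingers and pin below 0.1 N and y of pin in the frame of tray between -0.085 and 0.085 m and x of pin in the frame of tray between -0.065 and 0.065 m and z of pin in the frame of tray below 0.06 m); the arm keeps its last pose, push and grip.
It fails at once if the board tips or is raised at one end (more than 0.15 rad) (angle between board's own z axis and vertical above 0.15 rad).
It fails at once if the board is lifted off the stand (more than 20 mm) instead of slid (z of board in the frame of stand above 0.11 m).
It fails at once if the board falls off the stand (z of board in the frame of stand below 0.06 m).
It fails at once if a bystander is moved by more than 30 mm or knocked over (distance of any of tape, pail, jar, squeegee from where it was at the start of the episode above 0.03 m or angle between any of pail, jar's own z axis and vertical above 0.5 rad).
It also fails if it takes over 51 s, if anything falls off the work surface, if the arm or the gripper's body presses on something with over 40 N, if the wrist force passes 120 N, or if a joint passes its speed limit or range.

### The arm

A 6-joint arm with a two-finger parallel gripper is mounted at the origin on the work surface. World frame = base frame: x ahead of the robot, y to its left, z up, the work surface at z = 0. Lengths are in m, angles in degrees, forces in N, time in s.
With the tool pointing down it reaches from about 0.375 to 0.9 m from the base axis. Payload 3.1 kg.
Tool frame: the origin (TCP) lies on the centre line of the jaws, within the pads' length; the fingertips stand 22 mm ahead of it and the grasp point (between the pads) lies 3 mm ahead of it; z points along the fingers, y is the line along which they close (so a half turn about z gives the same grasp; the last joint's range is limited). The gripper opens to 87 mm and grips with 3 to 60 N. Pads are 19 mm wide; open, the fingers measure 117 mm over their backs; the gripper's body (75 mm by 190 mm) begins 51 mm behind the grasp point.
Start: joints at [-80.014, 30.224, 82.088, -0, 67.689, -10.227], TCP at [0.216, -0.586, 0.215] pointing down, gripper open.
Joint ranges: [-176.69, 176.69], [-43.24, 126.21], [12.49, 139.97], [-82, 262], [0, 151.66], [-163.58, 163.58]. Speed limits (degrees/s): [159.86, 159.86, 180, 180, 180, 180].

### API

Orientations are given as a 3x3 rotation matrix whose columns are the frame's x, y, z axes.
In Python, from rig import * gives the robot as it stands.
- The arm moves only by the shell command python3 -m jog 'ROWS'. ROWS is text: rows parted by semicolons, each of 7 numbers parted by spaces: the shift along the tool's x, y, z in mm, then the turn, a rotation vector about the tool's x, y, z in rad, then the finger opening in mm, from 0 to 87. In form: tx ty tz ax ay az fingers; .... A call has 1 to 12 rows; each row shifts and turns the commanded pose from where the row before left it, along the tool's axes as they then stand; what a row does not reach is not made up. A row lasts 1/8 s, in which the tool goes at most 62.5 mm and 10.7 degrees, less where a joint would pass 70% of its speed; a pose out of reach is approached as far as the arm can. A call with a gripper value outside its range is refused whole. The fingers move at their own pace and stop on an object; the grip force is fixed at half the most. Time passes only in rows, so rows that do not move let the fingers close. It gives the time, the measured TCP pose, the force, the opening and the grip force at its end, in the units of the state.
- read_state(): the state, without advancing time (a new reading comes with each control period).
- capture(name): name is "scene" or "side" or "wrist"; returns a dict with "color" (400x640x3 uint8, red, green, blue), "camera_matrix" (3x3 intrinsics, pixels), "R" (3x3) and "t" (3): a world point X has camera coordinates R X + t. Camera axes: x right, y down, z forward; pixel columns grow to the right and rows downward; lengths in m; the calibration is good to about 2 mm. A picture is of the moment at which its call begins. There is no depth.
- hand_in(): hands the job in; it is judged then, once.
Trained networks look in the newest picture that a camera, given by its name, has taken for a name from the list of things; names that differ only in an ending like _2 or _b are one class to them, and where a whole thing is asked for, a point or a joint stands for the part that bears it (a point fixed in the world has none). Each returns a list of dicts, best first, with "conf" (0 to 1); they miss things now and then, are a little off and sometimes report something else, mostly with a low value. They report only what shows in the picture. A call takes as long as a camera call. They do not tell look-alikes from the thing itself.
- find_in(camera, target): "at" ([x, y, z] in m, in world coordinates, good to about 4 mm: the middle of the surface that is visible of it).
- trace(camera, target): "pixels" (400x640 bool, what is visible of it).
- place_of(camera, target): "at" ([x, y, z] in m, in world coordinates, good to about 4 mm: a listed point, or the origin of a listed thing).
The state is a dict: "time_s": time; "joint_positions": joint angles; "qvel": joint speeds; "tau": joint torques, N m; "position": TCP position; "tcp_rot": TCP orientation; "force": force on the tool from outside, world axes, zero at the start; "moment": the same for the moment, N m; "opening": opening from 0.0 (shut) to 1.0 (fully open); "grasp_force": force on a finger pad.
Only numpy, scipy, OpenCV 4.12 (cv2) and the standard library are available. Lean on these libraries where they do the work, as an engineer would, in place of code of your own. Each camera call takes 0.05 s, during which the arm holds its last target. There are 200 camera calls.

## Working session

There is one attempt and no reset: what is moved stays moved. The work goes in short steps, Python scripts to look and compute and a shell command to move; the robot and the scene stay as the last step left them, time stands still between calls to the robot, and variables do not carry over. Pictures are saved under pics/ and viewed, at most 10 in all, crops included, and the job is handed in when it is done.

```bash
mkdir -p pics; ls; python3 - <<'E'
from rig import *
import cv2, numpy as np
for c in ["scene","side"]:
    d=capture(c); cv2.imwrite(f"pics/{c}0.png",d["color"][:,:,::-1])
    print(c,"cam pos",(-d["R"].T@d["t"]).round(3))
    for n in ["stand","board","batten","load_line","pin","tray","tape","pail","jar","squeegee"]:
        print(n,[(np.round(q["at"],3).tolist(),round(q["conf"],2)) for q in place_of(c,n)][:4])
s=read_state();print(s["time_s"],s["position"],s["tcp_rot"],s["force"])
E
```

```text
pics
scene cam pos [ 1.248 -0.042  0.693]
stand [([0.499, 0.11, -0.0], 0.72)]
board [([0.513, 0.054, 0.09], 0.97)]
batten [([0.478, 0.209, 0.104], 0.69), ([0.502, 0.109, 0.001], 0.32)]
load_line [([0.504, 0.107, 0.107], 0.95)]
pin [([0.328, 0.093, 0.064], 0.7), ([0.31, 0.183, 0.064], 0.67), ([0.49, 0.149, 0.108], 0.5)]
tray [([0.346, -0.282, -0.0], 0.76)]
tape [([0.48, 0.427, -0.0], 0.69)]
pail [([0.666, 0.384, 0.001], 0.8)]
jar [([0.771, 0.122, -0.002], 0.74)]
squeegee [([0.765, -0.084, -0.002], 0.76)]
side cam pos [-0.043  0.869  1.287]
stand [([0.5, 0.107, -0.004], 0.61)]
board [([0.511, 0.056, 0.089], 0.91)]
batten [([0.478, 0.206, 0.103], 0.66)]
load_line [([0.5, 0.102, 0.105], 0.68)]
pin [([0.312, 0.18, 0.063], 0.79), ([0.329, 0.092, 0.065], 0.68), ([0.511, 0.055, 0.09], 0.16)]
tray [([0.35, -0.279, -0.0], 0.88)]
tape [([0.483, 0.43, -0.003], 0.98), ([0.5, 0.107, -0.003], 0.6)]
pail [([0.667, 0.385, 0.0], 0.56)]
jar [([0.767, 0.121, 0.005], 0.85)]
squeegee [([0.767, -0.083, 0.001], 0.87)]
1.1 [ 0.21598122 -0.58649384  0.21497267] [[ 9.38411041e-01  3.45520935e-01  2.78698707e-05]
 [ 3.45520936e-01 -9.38411040e-01 -4.78004644e-05]
 [ 9.63733319e-06  5.44861074e-05 -9.99999998e-01]] [0.15219288 0.32963568 0.29489121]
```

View pics/scene0.png

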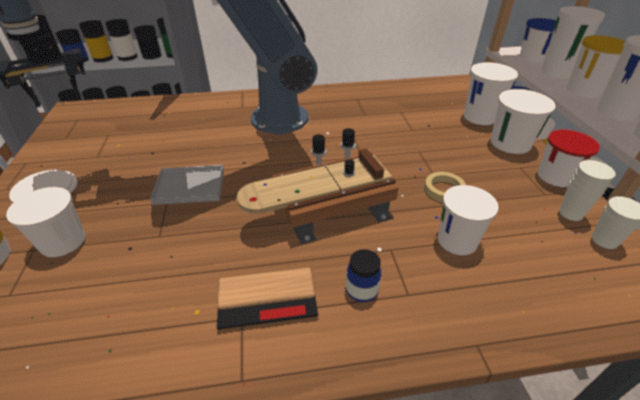

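View pics/side0.png

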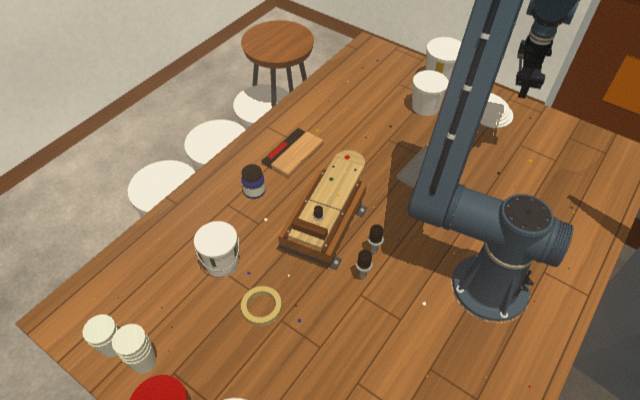

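The scene shows three knobbed pins. The one in the board is at (349,167); the look-alikes standing on the bench are at (319,144) and (348,137). I choose the one in the board, because its collar is at z≈0.105 and it sits 95 mm along the board. The tray is at (188,185) and the tape at (445,187).

```bash
cat > geo.py <<'E'
import numpy as np
from rig import *
def proj(d,X): p=d["camera_matrix"]@(d["R"]@np.asarray(X,float)+d["t"]); return p[:2]/p[2]
def todelta(dw,R): return (np.asarray(R).T@np.asarray(dw)*1000).round(1)
E
python3 - <<'E'
from geo import *
import cv2
# fit line: board-y param vs. averaged network points
P={0:[(.513,.054),(.511,.056)],50:[(.504,.107),(.5,.102)],55:[(.499,.11),(.5,.107)],95:[(.49,.149)],155:[(.478,.209),(.478,.206)]}
s=np.array([k for k in P for _ in P[k]])/1e3; q=np.array([p for k in P for p in P[k]])
# rigid fit: q=o+s*u, |u|=1
u=((s-s.mean())[:,None]*(q-q.mean(0))).sum(0);u/=np.linalg.norm(u);o=q.mean(0)-s.mean()*u
print("u",u,"o",o,"yaw",np.degrees(np.arctan2(-u[0],u[1])),"res mm",((q-o-s[:,None]*u)*1e3).round(1).tolist())
w=lambda y,x,z:np.r_[o+y*u+x*np.array([u[1],-u[0]]),z]
print("pin",w(.095,0,.105),"batten",w(.155,0,.105))
im=[]
for c in ["scene","side"]:
    d=capture(c);a=d["color"][:,:,::-1]
    ctr=proj(d,w(.09,0,.105)).astype(int);x0,y0=ctr-[65,50]
    f=6;b=cv2.resize(a[y0:y0+100,x0:x0+130],None,fx=f,fy=f,interpolation=cv2.INTER_CUBIC)[:300 if 0 else 600]
    b=cv2.resize(a[y0:y0+100,x0:x0+130],(520,400),interpolation=cv2.INTER_CUBIC)[:300] if 0 else cv2.resize(a[y0:y0+100,x0:x0+130],(390,300),interpolation=cv2.INTER_CUBIC)
    def mk(X,col):
        p=(proj(d,X)-[x0,y0])*3; cv2.circle(b,tuple(int(v) for v in p),3,col,-1)
    mk(w(.095,0,.14),(0,0,255)); 
    for xx in(-.05,.05): mk(w(.05,xx,.105),(0,255,0)); mk(w(.143,xx,.105),(255,0,0)); mk(w(.19,xx,.105),(255,0,255))
    im.append(b)
cv2.imwrite("pics/crop.png",np.hstack(im))
E
```

```text
u [-0.21943541  0.97562703] o [0.51199475 0.05555438] yaw 12.675873906916266 res mm [[1.0, -1.6], [-1.0, 0.4], [3.0, 2.7], [-1.0, -2.3], [-0.9, 0.8], [0.1, -2.2], [-1.1, 0.8], [0.0, 2.2], [0.0, -0.8]]
pin [0.49114839 0.14823894 0.105     ] batten [0.47798226 0.20677656 0.105     ]
```

View pics/crop.png

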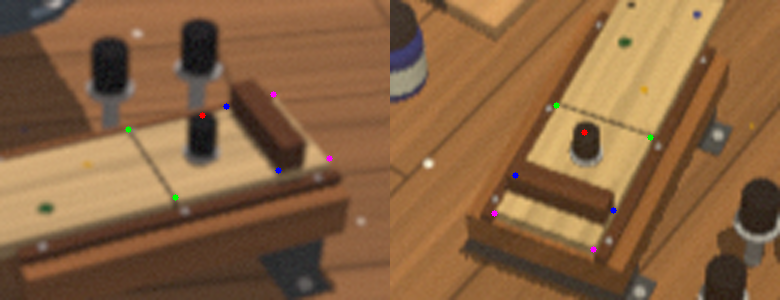

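The crop shows the projected geometry on the real edges in both views: load line, tail corners, batten front and pin knob. The pin in the board, at crop (202,135) and (586,140), is the target; the taller look-alikes stand on the bench. Move above the pin.

```bash
python3 -m jog '0 0 0 0 0 0.131 45;33 -50 0 0 0 0 45;33 -50 0 0 0 0 45;33 -50 0 0 0 0 45;33 -50 0 0 0 0 45;33 -50 0 0 0 0 45;33 -50 0 0 0 0 45;33 -50 0 0 0 0 45;33 -50 0 0 0 0 45;33 -50 0 0 0 0 45;33 -50 0 0 0 0 45;33 -50 0 0 0 0 45'; python3 -m jog '33 -50 0 0 0 0 45;33 -53 0 0 0 0 45;0 0 0 0 0 0 45;0 0 0 0 0 0 45'
python3 - <<'E'
from geo import *
import cv2
s=read_state();p=np.array(s["position"]);R=np.array(s["tcp_rot"]);print(s["time_s"],p,R.round(4).tolist(),s["opening"],s["force"])
d=capture("wrist");a=d["color"][:,:,::-1].copy()
for c in ["wrist"]:
    for n in["pin","batten","load_line"]: print(n,[(np.round(q["at"],3).tolist(),round(q["conf"],2)) for q in place_of(c,n)][:3])
for X,col in[((.4911,.1482,.14),(0,0,255)),((.478,.2068,.133),(255,0,0)),((p[0],p[1],.14),(0,255,0))]:
    cv2.circle(a,tuple(int(v) for v in proj(d,X)),3,col,-1)
cv2.imwrite("pics/w1.png",a)
print(todelta(np.array([.4911,.1482,.134])-p,R))
E
```

```text
time_s: 2.7
position: [0.4499, 0.0317, 0.2154]
tcp_rot: [[0.975, 0.22, 0.001], [0.22, -0.975, -0.0], [0.001, 0.001, -1.0]]
force: [0.9, -0.2, 0.0]
opening: 0.52
grasp_force: 0.0
time_s: 3.2
position: [0.4902, 0.1448, 0.2147]
tcp_rot: [[0.975, 0.221, -0.001], [0.221, -0.975, -0.001], [-0.001, 0.0, -1.0]]
force: [-0.0, -0.3, 0.7]
opening: 0.515
grasp_force: 0.0
3.2 [0.49021603 0.14478191 0.21472135] [[0.9753, 0.2211, -0.001], [0.2211, -0.9753, -0.0006], [-0.0012, 0.0004, -1.0]] 0.5150287812242764 [-0.0476575  -0.29890507  0.72631663]
pin [([0.495, 0.148, 0.104], 0.95), ([0.328, 0.093, 0.066], 0.93), ([0.309, 0.184, 0.065], 0.77)]
batten [([0.476, 0.203, 0.104], 0.9)]
load_line [([0.5, 0.099, 0.106], 0.91)]
[ 1.7 -3.2 80.7]
```

View pics/w1.png

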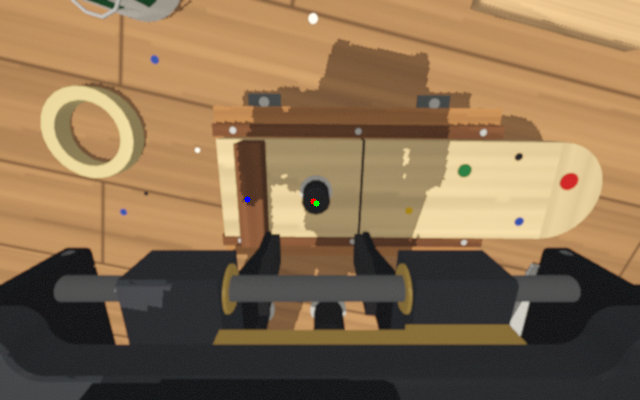

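The wrist view shows the knob at (316,196), between jaws at columns 265–370, with the batten at (250,190) and the tape at (92,135) well clear. Go down and grip.

```bash
python3 -m jog '3 -3 20 0 0 0 45;0 0 30 0 0 0 45;0 0 20 0 0 0 45;0 0 8 0 0 0 45;0 0 2 0 0 0 45;0 0 0 0 0 0 45;0 0 0 0 0 0 0;0 0 0 0 0 0 0;0 0 0 0 0 0 0;0 0 0 0 0 0 0'
```

```text
time_s: 4.65
position: [0.4931, 0.1486, 0.1351]
tcp_rot: [[0.975, 0.22, 0.0], [0.22, -0.975, 0.0], [0.0, 0.0, -1.0]]
force: [-0.4, 0.8, -0.2]
opening: 0.152
grasp_force: 0.0
```

```bash
python3 - <<'E'
from geo import *
import cv2
s=read_state();print(s["time_s"],s["opening"],s["grasp_force"],s["force"],s["position"])
im=[]
for c in["scene","side","wrist"]:
    d=capture(c);a=d["color"][:,:,::-1]
    print(c,[(np.round(q["at"],3).tolist(),round(q["conf"],2)) for q in place_of(c,"pin")][:3])
    u,v=proj(d,(.491,.148,.12)).astype(int) if c!="wrist" else (316,200)
    h=50 if c!="wrist" else 110
    im.append(cv2.resize(a[max(v-h,0):v+h,u-h:u+h],(260,260),interpolation=cv2.INTER_CUBIC))
cv2.imwrite("pics/g1.png",np.hstack(im))
E
```

```text
4.65 0.1523577789352884 0.0 [-0.39232057  0.83864864 -0.20990987] [0.4931231  0.14855142 0.13505276]
scene [([0.325, 0.09, 0.063], 0.72), ([0.488, 0.149, 0.108], 0.48)]
side [([0.313, 0.185, 0.07], 0.8), ([0.329, 0.092, 0.066], 0.51), ([0.495, 0.145, 0.103], 0.4)]
wrist [([0.495, 0.146, 0.104], 0.6)]
```

View pics/g1.png

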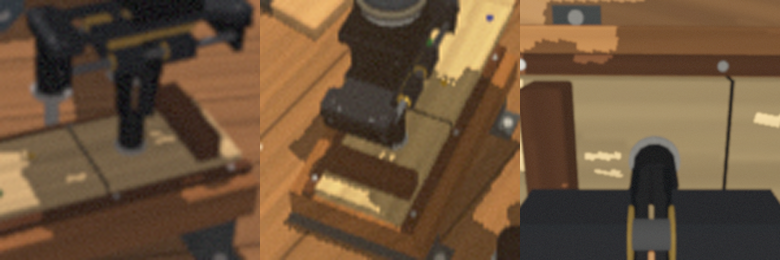

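```bash
python3 - <<'E'
from geo import *
import cv2
s=read_state();p=np.array(s["position"]);R=np.array(s["tcp_rot"])
im=[]
for c in["scene","wrist"]:
    d=capture(c);a=d["color"][:,:,::-1]
    print(c,"cam",(-d["R"].T@d["t"]).round(3))
    u,v=proj(d,(.491,.148,.13)).astype(int); h=28 if c=="scene" else 75
    v=min(v,400-h); f=400/(2*h)
    b=cv2.resize(a[v-h:v+h,u-h:u+h],(400,400),interpolation=cv2.INTER_CUBIC)
    def mk(X,col): cv2.circle(b,tuple(int(t) for t in (proj(d,X)-[u-h,v-h])*f),3,col,-1)
    mk((.4911,.1482,.14),(0,0,255)); mk((.4911,.1482,.108),(0,165,255))
    for y in(-.006,.006): mk(p+R@[0,y,.022],(0,255,0)); mk(p+R@[0,y,-.02],(255,0,0))
    im.append(b)
cv2.imwrite("pics/g2.png",np.hstack(im))
E
```

```text
scene cam [ 1.248 -0.042  0.693]
wrist cam [0.574 0.167 0.304]
```

View pics/g2.png

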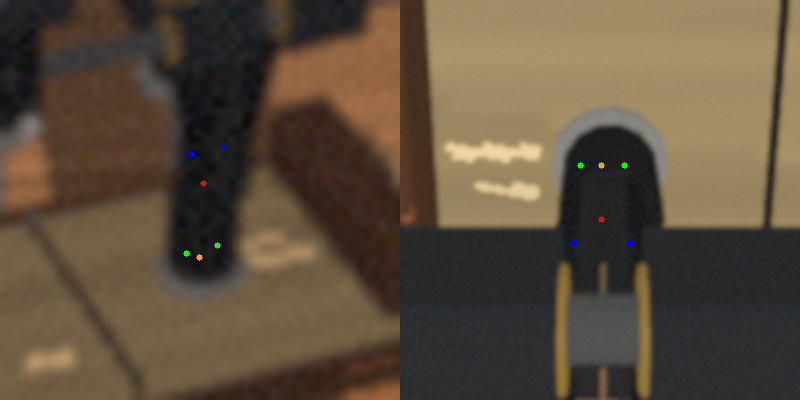

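```bash
python3 -m jog '0 0 0 0 0 0 0;0 0 0 0 0 0 0'
```

```text
time_s: 5.3
position: [0.4931, 0.1485, 0.1349]
tcp_rot: [[0.976, 0.22, -0.0], [0.22, -0.976, 0.0], [-0.0, -0.0, -1.0]]
force: [0.2, 0.8, -0.4]
opening: 0.001
grasp_force: 0.0
```

```bash
python3 - <<'E'
from geo import *
import cv2
s=read_state();p=np.array(s["position"]);R=np.array(s["tcp_rot"])
im=[]
for c in["scene","side","wrist"]:
    d=capture(c);a=d["color"][:,:,::-1]
    u,v=proj(d,(.491,.148,.13)).astype(int); h=25 if c!="wrist" else 60
    v=min(v,400-h); f=266/(2*h)
    b=cv2.resize(a[v-h:v+h,u-h:u+h],(266,266),interpolation=cv2.INTER_CUBIC)
    b=np.clip(255*(b/255.)**.5,0,255).astype(np.uint8)
    im.append(b)
cv2.imwrite("pics/g3.png",cv2.resize(np.hstack(im),(798,266)))
E
```

```text
(no output)
```

View pics/g3.png

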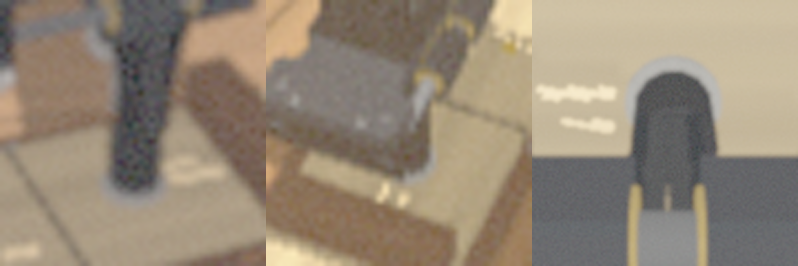

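The readout says the fingers shut completely without holding anything, although the view had them at the knob. I back off upwards and fit the pin's true position and height from its silhouettes.

```bash
python3 -m jog '0 0 -30 0 0 0 45;0 0 -50 0 0 0 45;0 0 0 0 0 0 45;0 0 0 0 0 0 45'
cat > fit.py <<'E'
from geo import *
import cv2
from scipy.optimize import minimize
def hullmask(d,c,zs_r,shape=(400,640)):
    m=np.zeros(shape,np.uint8);t=np.linspace(0,2*np.pi,24)
    for z0,z1,r in zs_r:
        pts=np.array([proj(d,(c[0]+r*np.cos(a),c[1]+r*np.sin(a),z)) for z in(z0,z1) for a in t])
        cv2.fillConvexPoly(m,cv2.convexHull((pts*16).astype(np.int32)),1,shift=4)
    return m>0
def fit(obs,x0):
    def cost(q):
        x,y,h,r=q; e=0
        for d,m in obs:
            k=hullmask(d,(x,y),[(.105,.108,.016),(.108,.105+h,r)]); e+=1-(k&m).sum()/max((k|m).sum(),1)
        return e/len(obs)
    s0=np.array([x0]+[np.array(x0)+v for v in np.diag([.006,.006,.008,.003])])
    return minimize(cost,x0,method="Nelder-Mead",options=dict(initial_simplex=s0,xatol=1e-4,fatol=1e-4,maxiter=200))
E
python3 - <<'E'
from fit import *
s=read_state();print(s["time_s"],s["position"],s["opening"])
obs=[]
for c in["scene","side","wrist"]:
    d=capture(c)
    best=None
    for q in trace(c,"pin"):
        yy,xx=np.nonzero(q["pixels"]); dd=np.hypot(*(np.array([xx.mean(),yy.mean()])-proj(d,(.491,.148,.12))))
        print(c,round(q["conf"],2),len(xx),(xx.min(),xx.max(),yy.min(),yy.max()),round(dd,1))
        if best is None or dd<best[0]: best=(dd,q["pixels"])
    if best and best[0]<25:
        obs.append((d,best[1])); r=fit([obs[-1]],[.491,.148,.035,.013]);print(c,r.x.round(4),r.fun)
r=fit(obs,[.491,.148,.03,.013]);print("all",r.x.round(4),r.fun)
E
```

```text
time_s: 5.95
position: [0.4926, 0.1485, 0.2147]
tcp_rot: [[0.975, 0.22, -0.0], [0.22, -0.975, -0.0], [-0.0, -0.0, -1.0]]
force: [-1.0, 0.7, 0.0]
opening: 0.375
grasp_force: 0.0
5.95 [0.49256569 0.14845369 0.21473991] 0.37473105314087896
scene 0.87 327 (np.int64(311), np.int64(325), np.int64(135), np.int64(164)) 36.7
scene 0.67 178 (np.int64(343), np.int64(355), np.int64(159), np.int64(176)) 0.8
scene 0.6 248 (np.int64(341), np.int64(354), np.int64(129), np.int64(156)) 25.0
scene 0.53 3084 (np.int64(438), np.int64(497), np.int64(186), np.int64(254)) 126.7
scene [0.4917 0.1481 0.0309 0.0121] 0.043010752688172005
side 0.72 323 (np.int64(368), np.int64(383), np.int64(225), np.int64(252)) 62.3
side 0.57 318 (np.int64(356), np.int64(371), np.int64(251), np.int64(278)) 67.4
side 0.48 2940 (np.int64(289), np.int64(364), np.int64(151), np.int64(249)) 15.7
side [ 0.4924  0.1491 -0.0181  0.0891] 0.589387552690305
wrist 0.69 912 (np.int64(313), np.int64(347), np.int64(302), np.int64(329)) 118.0
wrist 0.55 249 (np.int64(258), np.int64(276), np.int64(304), np.int64(330)) 131.0
all [0.4918 0.148  0.0312 0.0121] 0.51745787995788
```

```bash
python3 -m jog '0 0 0 0 0 0 0;0 0 0 0 0 0 0;0 0 0 0 0 0 0;0 0 0 0 0 0 0;0 0 0 0 0 0 0;0 0 0 0 0 0 0;0 0 0 0 0 0 0'
python3 - <<'E'
from geo import *
import cv2
s=read_state();print(s["time_s"],s["opening"])
d=capture("wrist");a=d["color"][:,:,::-1].copy();cv2.imwrite("pics/shut.png",a)
def gold(b):
    b=b.astype(int);m=(b[:,:,2]-b[:,:,0]>45)&(b[:,:,2]<190)
    return m
old=cv2.imread("pics/g2.png")[:,400:]
h=75;b=cv2.resize(a[250:400,245:395],(400,400),interpolation=cv2.INTER_CUBIC)
cv2.imwrite("pics/cmp.png",np.hstack([old,b]))
E
```

```text
time_s: 7.12
position: [0.4931, 0.1485, 0.215]
tcp_rot: [[0.975, 0.22, 0.0], [0.22, -0.975, -0.0], [0.0, 0.0, -1.0]]
force: [-0.5, 0.6, -0.8]
opening: 0.006
grasp_force: 0.0
7.125 0.0060188481855094275
```

View pics/cmp.png

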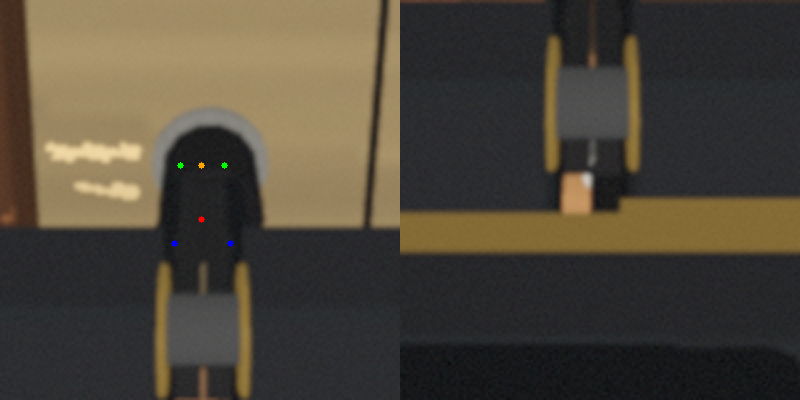

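```bash
python3 - <<'E'
from geo import *
import cv2
a=cv2.imread("pics/shut.png").astype(int).sum(2)//3; w=cv2.imread("pics/w1.png").astype(int).sum(2)//3
s=read_state();p=np.array(s["position"]);R=np.array(s["tcp_rot"]);d=capture("wrist")
for z in(.022,0,-.01,-.02,-.04): print(z,[proj(d,p+R@[x,0,z]).round(0).tolist() for x in(-.0095,0,.0095)], "open±22.5",[proj(d,p+R@[.0,y,z]).round(0).tolist() for y in(-.0225,.0225)])
print("shut cols 305..335 per row"); 
for r in range(196,270,4): print(r,a[r,300:336:3].tolist(),"|",w[r,255:285:4].tolist(),w[r,350:382:4].tolist())
E
```

```text
0.022 [[317.0, 239.0], [317.0, 227.0], [317.0, 215.0]] open±22.5 [[285.0, 227.0], [348.0, 227.0]]
0 [[317.0, 254.0], [317.0, 241.0], [317.0, 227.0]] open±22.5 [[282.0, 241.0], [352.0, 241.0]]
-0.01 [[317.0, 262.0], [317.0, 248.0], [317.0, 234.0]] open±22.5 [[280.0, 248.0], [354.0, 248.0]]
-0.02 [[317.0, 271.0], [317.0, 256.0], [317.0, 241.0]] open±22.5 [[278.0, 256.0], [356.0, 256.0]]
-0.04 [[317.0, 291.0], [317.0, 276.0], [317.0, 259.0]] open±22.5 [[273.0, 276.0], [361.0, 275.0]]
shut cols 305..335 per row
196 [199, 211, 154, 30, 31, 33, 32, 32, 31, 26, 35, 127] | [57, 62, 53, 84, 179, 199, 198, 199] [127, 128, 121, 109, 126, 128, 127, 128]
200 [194, 201, 99, 31, 30, 31, 33, 32, 32, 29, 32, 114] | [59, 93, 64, 78, 151, 197, 196, 196] [126, 124, 117, 110, 125, 125, 126, 125]
204 [190, 191, 76, 33, 28, 32, 31, 32, 29, 31, 28, 93] | [89, 101, 65, 78, 164, 199, 199, 198] [126, 127, 116, 115, 127, 127, 124, 128]
208 [195, 194, 106, 32, 30, 30, 31, 33, 25, 31, 31, 108] | [97, 102, 71, 72, 146, 205, 205, 205] [132, 131, 110, 124, 132, 133, 132, 131]
212 [202, 201, 131, 44, 31, 32, 31, 28, 
[... 1211 characters left out ...]
36, 38, 35, 33, 26, 20, 31] | [89, 40, 23, 31, 35, 34, 43, 87] [86, 49, 34, 36, 31, 21, 33, 86]
252 [39, 24, 26, 35, 34, 37, 40, 37, 36, 27, 28, 40] | [52, 26, 23, 36, 35, 32, 39, 88] [86, 46, 38, 34, 37, 25, 24, 43]
256 [38, 26, 30, 33, 35, 37, 40, 34, 33, 35, 31, 40] | [22, 22, 33, 36, 36, 31, 36, 92] [92, 43, 33, 33, 34, 31, 25, 23]
260 [41, 27, 30, 32, 30, 39, 39, 29, 33, 30, 26, 35] | [25, 26, 36, 36, 32, 35, 38, 93] [91, 44, 34, 34, 36, 36, 25, 32]
264 [58, 72, 26, 37, 32, 40, 40, 35, 34, 32, 66, 62] | [24, 23, 31, 34, 35, 36, 44, 95] [93, 52, 37, 37, 36, 38, 27, 23]
268 [72, 93, 30, 33, 34, 43, 45, 32, 31, 31, 89, 80] | [25, 29, 36, 35, 36, 36, 58, 88] [90, 72, 38, 39, 36, 33, 30, 25]
```

Two measurements agree. The fingertips appear in the wrist picture at row 234, which is about 10 mm behind the TCP, not 22 mm ahead of it. They also closed above the knob without touching it at TCP z = 0.135. So the reported tool point seems to sit about 30 mm too far ahead of the real fingertips. I go down again in guarded steps, watching the force.

```bash
python3 -m jog '0 0 0 0 0 0 45;0 0 0 0 0 0 45;0 0 0 0 0 0 45;0 0 0 0 0 0 45;0 0 20 0 0 0 45;0 0 40 0 0 0 45;0 0 20 0 0 0 45;0 0 6 0 0 0 45;0 0 4 0 0 0 45;0 0 0 0 0 0 45'; python3 -m jog '0 0 5 0 0 0 45;0 0 0 0 0 0 45';python3 -m jog '0 0 4 0 0 0 45;0 0 0 0 0 0 45'; python3 -m jog '0 0 4 0 0 0 45;0 0 0 0 0 0 45'
```

```text
time_s: 8.48
position: [0.4936, 0.1486, 0.1255]
tcp_rot: [[0.975, 0.22, 0.001], [0.22, -0.975, 0.0], [0.001, 0.0, -1.0]]
force: [0.4, -0.4, 0.0]
opening: 0.517
grasp_force: 0.0
time_s: 8.72
position: [0.493, 0.1485, 0.12]
tcp_rot: [[0.976, 0.22, 0.0], [0.22, -0.976, 0.0], [0.0, 0.0, -1.0]]
force: [-0.7, 0.2, -0.3]
opening: 0.511
grasp_force: 0.0
time_s: 8.98
position: [0.4928, 0.1485, 0.1157]
tcp_rot: [[0.976, 0.22, -0.001], [0.22, -0.976, -0.0], [-0.001, -0.0, -1.0]]
force: [-0.0, 0.1, 0.9]
opening: 0.518
grasp_force: 0.0
time_s: 9.22
position: [0.4928, 0.1484, 0.1116]
tcp_rot: [[0.976, 0.22, -0.001], [0.22, -0.976, -0.0], [-0.001, -0.0, -1.0]]
force: [-0.6, 0.6, -0.0]
opening: 0.516
grasp_force: 0.0
```

No contact, even though the claimed tips would now be inside the board, so the offset is confirmed. A bit lower, then close.

```bash
python3 -m jog '0 0 4 0 0 0 45;0 0 0 0 0 0 45';python3 -m jog '0 0 4 0 0 0 45;0 0 0 0 0 0 45'; python3 -m jog '0 0 0 0 0 0 0;0 0 0 0 0 0 0;0 0 0 0 0 0 0;0 0 0 0 0 0 0;0 0 0 0 0 0 0'
```

```text
time_s: 9.48
position: [0.4928, 0.1485, 0.1076]
tcp_rot: [[0.976, 0.22, -0.001], [0.22, -0.976, -0.0], [-0.001, -0.0, -1.0]]
force: [-0.1, -0.7, 0.1]
opening: 0.517
grasp_force: 0.0
time_s: 9.72
position: [0.4928, 0.1485, 0.1036]
tcp_rot: [[0.976, 0.22, -0.001], [0.22, -0.976, -0.0], [-0.001, -0.0, -1.0]]
force: [-0.8, -0.0, -0.1]
opening: 0.513
grasp_force: 0.0
time_s: 10.35
position: [0.4934, 0.1479, 0.1042]
tcp_rot: [[0.975, 0.22, 0.001], [0.22, -0.975, -0.001], [0.0, 0.001, -1.0]]
force: [1.0, -3.9, 2.4]
opening: 0.291
grasp_force: 30.0
```

Gripped: 25 mm at 30 N. Pull straight up.

```bash
python3 -m jog '0 0 -3 0 0 0 0;0 0 -3 0 0 0 0;0 0 -4 0 0 0 0;0 0 -5 0 0 0 0;0 0 -10 0 0 0 0;0 0 -20 0 0 0 0;0 0 -30 0 0 0 0;0 0 -30 0 0 0 0;0 0 0 0 0 0 0'
python3 - <<'E'
from geo import *
for c in["scene","side"]:
    capture(c)
    for n in["pin","board","tray"]: print(c,n,[(np.round(q["at"],3).tolist(),round(q["conf"],2)) for q in place_of(c,n)][:3])
    for q in trace(c,"tray")[:1]:
        import cv2
        d=capture(c); m=q["pixels"].astype(np.uint8); cs=max(cv2.findContours(m,0,2)[0],key=cv2.contourArea)[:,0].astype(float)
        # back-project rim onto z=.01
        C=-d["R"].T@d["t"]; rays=(d["R"].T@np.linalg.inv(d["camera_matrix"])@np.c_[cs,np.ones(len(cs))].T).T
        X=C+rays*((.01-C[2])/rays[:,2])[:,None]; print(c,cv2.minAreaRect(X[:,:2].astype(np.float32)*1000))
E
```

```text
time_s: 11.48
position: [0.4943, 0.1499, 0.2118]
tcp_rot: [[0.976, 0.22, 0.006], [0.22, -0.976, 0.003], [0.006, -0.001, -1.0]]
force: [0.7, 0.0, -0.7]
opening: 0.286
grasp_force: 30.0
scene pin [([0.491, 0.152, 0.215], 0.74), ([0.326, 0.094, 0.065], 0.71), ([0.31, 0.185, 0.064], 0.54)]
scene board [([0.513, 0.057, 0.091], 0.83), ([0.77, 0.116, -0.002], 0.37)]
scene tray [([0.347, -0.285, 0.001], 0.8)]
scene ((348.3056335449219, -282.760498046875), (188.20872497558594, 168.50027465820312), 87.23506164550781)
side pin [([0.311, 0.182, 0.066], 0.84), ([0.329, 0.092, 0.067], 0.81), ([0.493, 0.151, 0.206], 0.38)]
side board [([0.514, 0.057, 0.089], 0.56)]
side tray [([0.35, -0.276, -0.002], 0.92)]
side ((393.40533447265625, -224.4774627685547), (79.59699249267578, 164.6486358642578), 40.18695831298828)
```

The pin is out (origin z≈0.21) and the board is unmoved. Carry it to the tray centre at (0.348, −0.280).

```bash
python3 -m jog '-15 24 0 0 0 0 0;-30 48 0 0 0 0 0;-30 48 0 0 0 0 0;-30 48 0 0 0 0 0;-30 48 0 0 0 0 0;-30 48 0 0 0 0 0;-30 48 0 0 0 0 0;-30 50 0 0 0 0 0;-12 24 0 0 0 0 0;0 0 0 0 0 0 0;0 0 0 0 0 0 0'
python3 - <<'E'
from geo import *
s=read_state();p=np.array(s["position"]);R=np.array(s["tcp_rot"])
for c in["scene","side"]:
    capture(c)
    for n in["pin","tray"]: print(c,n,[(np.round(q["at"],3).tolist(),round(q["conf"],2)) for q in place_of(c,n)][:3])
print(todelta(np.array([.348,-.281,.056])-p,R))
E
```

```text
time_s: 13.45
position: [0.3466, -0.2792, 0.2087]
tcp_rot: [[0.976, 0.22, -0.001], [0.22, -0.976, 0.001], [-0.0, -0.002, -1.0]]
force: [0.2, 0.9, -2.2]
opening: 0.289
grasp_force: 30.0
scene pin [([0.31, 0.186, 0.066], 0.73), ([0.328, 0.093, 0.065], 0.68), ([0.342, -0.278, 0.212], 0.53)]
scene tray [([0.348, -0.283, 0.0], 0.59)]
side pin [([0.312, 0.183, 0.068], 0.55), ([0.328, 0.091, 0.066], 0.51), ([0.773, -0.084, -0.001], 0.33)]
side tray [([0.477, 0.205, 0.107], 0.63)]
[  1.    2.3 152.7]
```

```bash
python3 -m jog '1 2 25 0 0 0 0;0 0 45 0 0 0 0;0 0 45 0 0 0 0;0 0 25 0 0 0 0;0 0 10 0 0 0 0;0 0 4 0 0 0 0;0 0 0 0 0 0 0;0 0 0 0 0 0 0'
```

```text
time_s: 14.75
position: [0.3487, -0.2824, 0.0558]
tcp_rot: [[0.975, 0.22, 0.001], [0.22, -0.975, -0.002], [0.001, 0.002, -1.0]]
force: [0.2, 0.3, -0.6]
opening: 0.289
grasp_force: 30.0
```

```bash
python3 -m jog '0 0 3 0 0 0 0;0 0 2 0 0 0 0;0 0 0 0 0 0 0;0 0 0 0 0 0 55;0 0 0 0 0 0 55;0 0 0 0 0 0 55;0 0 0 0 0 0 55;0 0 -15 0 0 0 55;0 0 -35 0 0 0 55;0 0 -60 0 0 0 45;0 0 -50 0 0 0 45'
python3 - <<'E'
from geo import *
print(read_state()["time_s"])
for c in["scene","side","wrist"]:
    capture(c); print(c,[(np.round(q["at"],3).tolist(),round(q["conf"],2)) for q in place_of(c,"pin")][:4],[(np.round(q["at"],3).tolist(),round(q["conf"],2)) for q in place_of(c,"tray")][:1])
E
```

```text
time_s: 16.12
position: [0.3482, -0.2819, 0.2118]
tcp_rot: [[0.976, 0.22, 0.0], [0.22, -0.976, -0.0], [0.0, 0.001, -1.0]]
force: [-0.2, -0.9, 0.1]
opening: 0.538
grasp_force: 0.0
16.125
scene [([0.326, 0.092, 0.062], 0.86), ([0.311, 0.185, 0.062], 0.68), ([0.344, -0.281, 0.051], 0.63)] [([0.346, -0.283, 0.003], 0.63)]
side [([0.311, 0.182, 0.066], 0.71), ([0.328, 0.091, 0.066], 0.62)] [([0.5, 0.102, 0.102], 0.27)]
wrist [([0.351, -0.282, 0.045], 0.87)] [([0.349, -0.284, -0.004], 0.68)]
```

The pin stands upright in the middle of the tray (origin z≈0.048), let go. Now to the batten.

```bash
python3 -m jog '14 -26 0 0 0 0 45;27 -52 0 0 0 0 45;27 -52 0 0 0 0 45;27 -52 0 0 0 0 45;27 -52 0 0 0 0 45;27 -52 0 0 0 0 45;27 -52 0 0 0 0 45;27 -52 0 0 0 0 45;20 -38 0 0 0 0 45;11 -20 0 0 0 0 45;0 0 0 0 0 0 45;0 0 0 0 0 0 45'
python3 - <<'E'
from geo import *
s=read_state();p=np.array(s["position"]);R=np.array(s["tcp_rot"]);print(s["opening"])
for c in["scene","side","wrist"]:
    capture(c)
    for n in["batten","load_line","board"]: print(c,n,[(np.round(q["at"],3).tolist(),round(q["conf"],2)) for q in place_of(c,n)][:2])
print(todelta(np.array([.478,.2068,.1])-p,R))
E
```

```text
time_s: 18.08
position: [0.4771, 0.2059, 0.209]
tcp_rot: [[0.976, 0.22, -0.003], [0.22, -0.976, -0.001], [-0.003, 0.0, -1.0]]
force: [-0.7, -0.3, 0.2]
opening: 0.519
grasp_force: 0.0
0.5190634476468852
scene batten [([0.666, 0.386, -0.0], 0.72)]
scene load_line [([0.501, 0.108, 0.106], 0.59)]
scene board [([0.512, 0.053, 0.088], 0.85), ([0.478, 0.207, 0.104], 0.44)]
side batten [([0.478, 0.206, 0.106], 0.82), ([0.665, 0.383, 0.0], 0.58)]
side load_line [([0.5, 0.103, 0.103], 0.96)]
side board [([0.511, 0.054, 0.089], 0.63)]
wrist batten [([0.477, 0.206, 0.105], 0.7)]
wrist load_line [([0.499, 0.104, 0.104], 0.68)]
wrist board [([0.514, 0.046, 0.092], 0.89)]
[  1.4  -0.7 109. ]
```

```bash
python3 -m jog '1 -1 25 0 0 0 45;0 0 45 0 0 0 45;0 0 25 0 0 0 45;0 0 8 0 0 0 45;0 0 2 0 0 0 45;0 0 0 0 0 0 45'; python3 -m jog '0 0 3 0 0 0 45;0 0 0 0 0 0 45'; python3 -m jog '0 0 0 0 0 0 0;0 0 0 0 0 0 0;0 0 0 0 0 0 0;0 0 0 0 0 0 0;0 0 0 0 0 0 0'
```

```text
time_s: 19.42
position: [0.4795, 0.208, 0.1058]
tcp_rot: [[0.975, 0.22, 0.002], [0.22, -0.975, 0.0], [0.002, 0.0, -1.0]]
force: [0.5, 0.1, 0.0]
opening: 0.52
grasp_force: 0.0
time_s: 19.68
position: [0.4789, 0.2078, 0.1024]
tcp_rot: [[0.975, 0.22, 0.001], [0.22, -0.975, 0.0], [0.001, 0.0, -1.0]]
force: [-0.1, -1.0, 0.9]
opening: 0.516
grasp_force: 0.0
time_s: 20.3
position: [0.4788, 0.2074, 0.102]
tcp_rot: [[0.976, 0.22, 0.0], [0.22, -0.976, -0.001], [0.0, 0.001, -1.0]]
force: [0.3, -2.9, 1.0]
opening: 0.274
grasp_force: 30.0
```

Batten gripped (24 mm, 30 N). A small press down, then slide along the tool's +y.

```bash
python3 -m jog '0 0 1 0 0 0 0;0 0 0 0 0 0 0';  python3 -m jog '0 4 0 0 0 0 0;0 8 0 0 0 0 0;0 10 0 0 0 0 0;0 10 0 0 0 0 0;0 10 0 0 0 0 0;0 10 0 0 0 0 0;0 8 0 0 0 0 0;0 0 0 0 0 0 0'
```

```text
time_s: 20.55
position: [0.4789, 0.2074, 0.102]
tcp_rot: [[0.975, 0.22, 0.001], [0.22, -0.975, -0.001], [0.0, 0.001, -1.0]]
force: [-0.5, -3.9, 9.1]
opening: 0.275
grasp_force: 30.0
time_s: 21.55
position: [0.4926, 0.1501, 0.102]
tcp_rot: [[0.976, 0.219, 0.002], [0.219, -0.976, 0.002], [0.002, -0.001, -1.0]]
force: [-1.6, 0.9, 6.5]
opening: 0.273
grasp_force: 30.0
```

```bash
python3 -m jog '0 6 0 0 0 0 0;0 10 0 0 0 0 0;0 10 0 0 0 0 0;0 10 0 0 0 0 0;0 10 0 0 0 0 0;0 10 0 0 0 0 0;0 8 0 0 0 0 0;0 4 0 0 0 0 0;0 0 0 0 0 0 0;0 0 0 0 0 0 0'
python3 - <<'E'
from geo import *
import cv2
s=read_state();p=np.array(s["position"])
u=np.array([-.2194,.9756]);o=np.array([.512,.0556]);so=o+.055*u   # stand origin
print("travel",((p[:2]-[.4788,.2074])@u*1e3).round(1))
im=[]
for c in["scene","side"]:
    d=capture(c);a=d["color"][:,:,::-1]
    for n in["load_line","batten","board"]: print(c,n,[((np.round(((np.array(q["at"])[:2]-so)@u)*1e3,1)),np.round(q["at"],3).tolist(),round(q["conf"],2)) for q in place_of(c,n)][:1])
    e=so-.14*u; n=np.array([u[1],-u[0]])
    x0,y0=proj(d,[*e,.1]).astype(int)-[50,50]
    b=cv2.resize(a[y0:y0+100,x0:x0+100],(400,400),interpolation=cv2.INTER_CUBIC)
    for xx,z,col in[(-.05,.105,(0,255,0)),(.05,.105,(0,255,0)),(.08,.09,(255,0,0)),(-.08,.09,(255,0,0)),(.08,.05,(255,0,0)),(-.08,.05,(255,0,0))]:
        cv2.circle(b,tuple(int(v) for v in (proj(d,[*(e+xx*n),z])-[x0,y0])*4),3,col,-1)
    im.append(b)
cv2.imwrite("pics/end.png",np.hstack(im))
E
```

```text
time_s: 22.8
position: [0.5073, 0.0843, 0.102]
tcp_rot: [[0.976, 0.219, 0.002], [0.219, -0.976, 0.002], [0.002, -0.002, -1.0]]
force: [-1.4, 3.6, 8.3]
opening: 0.277
grasp_force: 30.0
travel -126.4
scene load_line [(np.float64(-126.8), [0.53, -0.014, 0.108], 0.61)]
scene batten [(np.float64(-25.2), [0.508, 0.085, 0.105], 0.66)]
scene board [(np.float64(-181.5), [0.537, -0.068, 0.089], 0.76)]
side load_line [(np.float64(-129.3), [0.526, -0.017, 0.104], 0.74)]
side batten [(np.float64(-22.3), [0.509, 0.088, 0.107], 0.75)]
side board [(np.float64(-176.5), [0.539, -0.063, 0.089], 0.71)]
```

View pics/end.png

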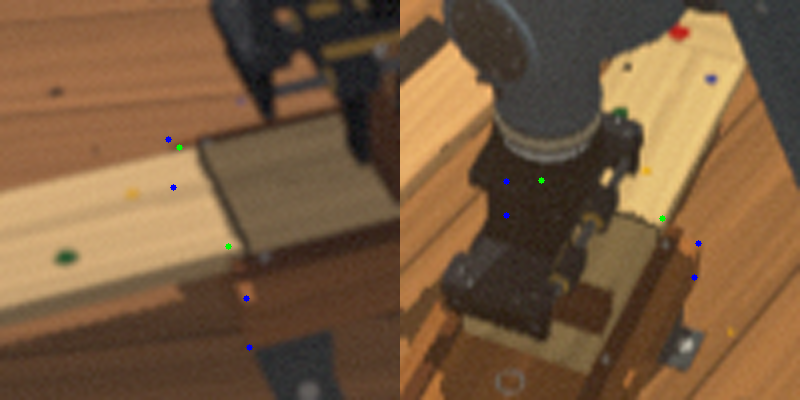

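The scene crop shows the scribed line from (200,142) to (248,248), about 20 px inboard of the projected stand end (green). The stand's end corner agrees with the blue marks at (246,298) and (249,348). About 9 mm are left.

```bash
python3 -m jog '0 4 0 0 0 0 0;0 4 0 0 0 0 0;0 0 0 0 0 0 0;0 0 0 0 0 0 0'
python3 - <<'E'
from geo import *
import cv2
from scipy.ndimage import map_coordinates
s=read_state();p=np.array(s["position"])
u=np.array([-.2194,.9756]);o=np.array([.512,.0556]);so=o+.055*u;n=np.array([u[1],-u[0]])
print("travel",((p[:2]-[.4788,.2074])@u*1e3).round(1),s["force"])
for c in["scene","side"]:
    d=capture(c);g=cv2.cvtColor(d["color"],cv2.COLOR_RGB2GRAY).astype(float)
    ys=np.arange(-.155,-.115,.0005)
    for xx in(-.03,-.015,0,.015,.03,.042):
        pr=np.array([proj(d,[*(so+y*u+xx*n),.105]) for y in ys]); v=map_coordinates(g,[pr[:,1],pr[:,0]],order=1)
        k=v-np.convolve(np.pad(v,12,mode="edge"),np.ones(25)/25,"valid"); i=k.argmin(); print(c,xx,"dark line at y",round(ys[i]*1e3,1),round(k[i],0))
    # stand end: brown face along a line at z=.07 on the +x side face
    if c=="scene":
        for z in(.06,.07,.08):
            ys2=np.arange(-.165,-.115,.001);pr=np.array([proj(d,[*(so+y*u+.08*n),z]) for y in ys2]);v=map_coordinates(g,[pr[:,1],pr[:,0]],order=1);print("z",z,v.round(0).astype(int).tolist())
    for nn in["load_line","batten","board","stand","pin","tray"]: print(c,nn,[((np.round(((np.array(q["at"])[:2]-so)@u)*1e3,1)),np.round(q["at"],3).tolist(),round(q["conf"],2)) for q in place_of(c,nn)][:3])
E
```

```text
time_s: 23.7
position: [0.5089, 0.0767, 0.102]
tcp_rot: [[0.976, 0.219, 0.001], [0.219, -0.976, 0.002], [0.002, -0.002, -1.0]]
force: [-1.7, 3.5, 7.5]
opening: 0.275
grasp_force: 30.0
travel -134.1 [-1.69607037  3.52273006  7.51517593]
scene -0.03 dark line at y -138.0 -27.0
scene -0.015 dark line at y -137.5 -26.0
scene 0 dark line at y -139.5 -27.0
scene 0.015 dark line at y -139.0 -29.0
scene 0.03 dark line at y -139.0 -31.0
scene 0.042 dark line at y -138.0 -26.0
z 0.06 [67, 66, 65, 66, 67, 68, 68, 67, 67, 67, 67, 68, 68, 68, 68, 68, 67, 66, 65, 64, 63, 63, 63, 64, 65, 66, 66, 66, 66, 67, 68, 68, 67, 67, 67, 67, 68, 68, 67, 66, 66, 66, 66, 66, 66, 66, 66, 67, 67, 66]
z 0.07 [56, 55, 56, 57, 55, 54, 54, 55, 55, 56, 57, 57, 56, 56, 56, 55, 56, 58, 59, 60, 60, 60, 61, 61, 62, 63, 64, 65, 65, 65, 64, 65, 65, 66, 66, 67, 67, 66, 66, 65, 66, 67, 67, 67, 67, 67, 65, 63, 63, 65]
z 0.08 [58, 59, 59, 59, 58, 60, 62, 61, 61, 60, 60, 59, 60, 61, 60, 58, 56, 58, 59, 59, 60, 61, 62, 62, 64, 66, 66, 65, 64, 65, 66, 67, 67, 67, 66, 66, 66, 66, 65, 65, 65, 66, 67, 67, 65, 64, 65, 65, 64, 64]
scen
[... 428 characters left out ...]
loat64(-135.6), [0.535, -0.022, 0.107], 0.72)]
side -0.03 dark line at y -139.0 -31.0
side -0.015 dark line at y -141.5 -19.0
side 0 dark line at y -139.5 -7.0
side 0.015 dark line at y -117.0 -1.0
side 0.03 dark line at y -126.5 -2.0
side 0.042 dark line at y -143.5 -6.0
side load_line [(np.float64(-139.0), [0.531, -0.026, 0.101], 0.88)]
side batten [(np.float64(-33.4), [0.507, 0.076, 0.104], 0.93)]
side board [(np.float64(-187.7), [0.538, -0.075, 0.09], 0.88)]
side stand [(np.float64(-0.5), [0.499, 0.109, -0.001], 0.86)]
side pin [(np.float64(113.9), [0.311, 0.184, 0.068], 0.92), (np.float64(22.0), [0.329, 0.093, 0.063], 0.7), (np.float64(-186.2), [0.54, -0.073, 0.089], 0.55)]
side tray []
```

The line measures −138.6 to −139 mm, against −140. One more millimetre, settle, then hand in.

```bash
python3 -m jog '0 1 0 0 0 0 0;0 0 0 0 0 0 0;0 0 0 0 0 0 0;0 0 0 0 0 0 0' && python3 -c "
from rig import *
print(hand_in())"
```

```text
time_s: 24.9
position: [0.509, 0.0762, 0.102]
tcp_rot: [[0.976, 0.219, 0.001], [0.219, -0.976, 0.003], [0.002, -0.003, -1.0]]
force: [-2.2, 6.1, 9.0]
opening: 0.272
grasp_force: 30.0
the job is handed in; nothing more can be done
None
```

I handed the job in at about 25 s: the pin stands let go in the tray, and the arm still grips the batten and presses it down with about 8 N; the scribed line was about 1 mm short of the stand's end when last measured, then I slid it 1 mm further; no verdict came back.

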